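# Clear the ultrasonic bath and hold its slack lid at the index

### The arm

A 7-joint arm with a two-finger parallel gripper is mounted at the origin on a cart in front of the work surface, level with it; the furniture and walls round the work are solid. World frame = base frame: x ahead of the robot, y to its left, z up, the work surface at z = 0. Lengths are in m, angles in degrees, forces in N, time in s.
With the tool pointing down it reaches from about 0.425 to 0.875 m from the base axis. Payload 9.9 kg.
Tool frame: the origin (TCP) lies at the very end of the fingers, on their centre line; the grasp point (between the pads) lies 19 mm behind it; z points along the fingers, y is the line along which they close (so a half turn about z gives the same grasp; the last joint's range is limited). The gripper opens to 85 mm and grips with 20 to 120 N. Pads are 22 mm wide; open, the fingers measure 114 mm over their backs; the gripper's body (76 mm by 85 mm) begins 54 mm behind the grasp point. The pads swing forward as they close: fully open they stand 13 mm farther back than shut.
Start: joints at [60.688, 32.985, 1.427, 82.34, -0.859, 64.687, -3.237], TCP at [0.28, -0.614, 0.231] pointing down, gripper open.
Joint ranges: [-157.87, 157.87], [-19.46, 123.44], [-87.15, 90], [11.01, 140.99], [-62.26, 242.26], [9.8, 113.94], [-161.44, 161.44]. Speed limits (degrees/s): [127.2, 127.2, 172.46, 172.46, 180, 180, 180].

### API

Orientations are given as a 3x3 rotation matrix whose columns are the frame's x, y, z axes.
In Python, from workcell import r gives the robot as it stands.
- The arm moves only by the tool carry_out, never from a script. Its argument "motion" is a list of rows, each an object with "gripper": the opening, from -1 (shut) to 1 (fully open); "travel": the shift along the tool's x, y, z in units of 25 mm (1.0 is 25 mm), a list of three; "rotation": the turn, a rotation vector about the tool's x, y, z in units of 5 degrees (1.0 is 5 degrees), a list of three. In form: [{"gripper": gripper, "travel": [x, y, z], "rotation": [rx, ry, rz]}, ...]. A call has 1 to 20 rows; each row shifts and turns the commanded pose from where the row before left it, along the tool's axes as they then stand; what a row does not reach is not made up. A row lasts 1/12 s, in which the tool goes at most 41.7 mm and 7.16 degrees, less where a joint would pass 70% of its speed; a pose out of reach is approached as far as the arm can. A call is refused whole if a number of a shift passes 1 or a number of a turn 1, either way. A call with a gripper value outside its range is refused whole. The fingers move at their own pace and stop on an object; "grip_force" is the grip in N (left out, the last holds). Time passes only in rows, so rows that do not move let the fingers close. It gives the time, the measured TCP pose, the force, the opening and the grip force at its end, in the units of the state.
- r.observe(): the state, without advancing time (a new reading comes with each control period).
- r.read_camera(name): name is "scene" or "top"; returns a dict with "frame" (400x640x3 uint8, blue, green, red), "fx", "fy", "cx", "cy" (pixels), "position" and "rotation" of the camera in the world. Camera axes: x right, y down, z forward; pixel columns grow to the right and rows downward; lengths in m; the calibration is good to about 2 mm. A picture is of the moment at which its call begins. There is no depth.
- r.sign_off(): hands the job in; it is judged then, once.
The state is a dict: "time_s": time; "joints": joint angles; "joint_velocities": joint speeds; "joint_torque": joint torques, N m; "tool_pos": TCP position; "eef_rot": TCP orientation; "wrist_force": force on the tool from outside, world axes, zero at the start; "moment": the same for the moment, N m; "grip_width": finger opening in m; "finger_force": force on a finger pad.
Only numpy, scipy, OpenCV 4.12 (cv2) and the standard library are available. Lean on these libraries where they do the work, as an engineer would, in place of code of your own. Each camera call takes 0.05 s, during which the arm holds its last target. There are 200 camera calls.

### The job

The stay of the little ultrasonic bath has gone slack and its lid drops shut by itself. Lift the wire basket off the lid, keeping it upright, and hang it by its bail on the hook of the drip stand; then take the lid by its bar handle, swing it up until its pointer stands at the index clamped on the side quadrant, and finish while still holding it there, without moving, so that I can tighten the stay. Leave the beaker, the timer and the tools on the bench where they lie.

Things in the scene. Friction and masses are not known exactly. Their poses are not given: they have to be found in the camera images.
- bath: Small bench-top ultrasonic bath, fixed, empty: stainless housing 125 deep (x) x 150 wide (y) x 112 high with a flat hinged lid. Origin: centre of its underside; x from the front panel to the back, y to its left, z up. Flat top of the shut lid at z = 0.120. A slotted arc plate (stay quadrant, radius 94, centred on the hinge axis) stands on its right side at y = -0.088, up to z = 0.23
- lid_hinge (a point): Middle of the lid's hinge axis, along the far top edge of the bath, at (0.0645, 0, 0.117) in the bath's frame; the axis runs along the bath's y. Its frame is parallel to the bath's
- lid (a joint): Angle of the lid, rad: 0 shut and level, growing as the front edge rises, stop at 1.35. Lid and handle weigh about 0.42 kg; the hinge is slack, so the lid falls shut when let go (about 2 N at the handle hold it up). A black pointer blade on its right edge runs past the inner rim of the quadrant
- lid_bar (a point): Middle of the lid handle: round black bar, 12 in diameter, 112 long, parallel to the hinge axis, 40 in front of the lid's front edge on two flat arms 50 either side of the middle. It is 170 from the hinge axis, 0.117 above the bench when shut; at lid angle a it stands 0.170 cos a in front of and 0.170 sin a above it. Axes: the bath's when shut, turning with the lid about y
- lid_index (a joint): Angle at which the index clip is clamped on the quadrant, rad, measured like lid: the lid's pointer stands at the index when lid equals this value. It is set anywhere from 0.55 to 0.95 and is stiff
- index_point (a point): Point of the index, a small dark steel clip with a round thumb nut on the slotted arc of the quadrant; 80 mm from the hinge axis. Its frame is turned about the hinge axis by the angle of lid_index, its x axis pointing from the index to the hinge axis
- basket: Wire dip basket with brass fittings in it, about 0.2 kg, loose, on the shut lid: tray 64 (x) x 84 (y) x 45 high, fixed upright bail in its y-z plane: 6 mm wires rise from the end walls (y = +-0.040) to a 6 mm crossbar along y at z = 0.125 (straight for |y| < 0.028), a black grip upon it. The window below the bar is 75 x 75. Origin: centre of its underside, z up
- basket_grip (a point): Middle of the basket's black grip, at (0, 0, 0.160) in the basket's frame: a block 14 thick (x) x 44 wide (y), from z = 0.139 to z = 0.177, on a short stem upon the crossbar; pinch it across x from above
- basket_bar (a point): Middle of the basket's crossbar, at (0, 0, 0.125) in its frame; the underside of the bar is 3 mm below this
- drip_stand: The drip stand, fixed: a grey base plate 100 x 80 x 11, an upright 12 mm steel rod 218 high, and on it an upturned hook. Origin: foot of the rod on the bench; the hook points along the stand's -x, z up. A large fixed instrument, 0.54 high, stands close to its right, and a tall stack to the left of the bath: swing past them with the gripper drawn in over the bench's front edge
- hook_seat (a point): Where the crossbar should rest: top of the hook's level arm (8 mm round bar, axis 0.200 above the bench, along the stand's x), 66 mm out from the rod, at (-0.066, 0, 0.204) in the stand's frame. The level arm reaches to x = -0.088; nearer than 45 mm to the rod the basket's wall would touch it
- hook_tip (a point): Top of the hook's upturned end, at (-0.098, 0, 0.218) in the stand's frame: 14 mm above the seat
- beaker_100: Glass beaker, 56 across x 68 high, standing empty near the bench's front edge, right of the drip stand; origin at its underside. To be left alone
- screwdriver: Screwdriver 180 long, 25 thick, lying in front of the bath; origin at its underside. To be left alone
- wrench_1: Small spanner 114 x 26 x 9, lying in front of the bath; origin at its underside. To be left alone
- timer: Bench timer 64 x 64 x 20, lying to the right of the beaker; origin at its underside. To be left alone

How it is judged (in metres and radians):
On the way:
1. the basket hangs upright from the hook by its bail, let go, with the lid still shut (contact force between basket and drip_stand above 0.6 N and horizontal distance between basket_bar and hook_seat below 0.035 m and z of basket_bar in the frame of hook_seat between -0.012 and 0.012 m and angle between basket's own z axis and vertical below 0.35 rad and contact force between basket and the arm below 0.05 N and contact force between basket and the fingers below 0.05 N and contact force between basket and bath below 0.05 N and linear speed of basket below 0.2 m/s and value of joint lid below 0.06 rad), for 0.3 s.
At the end, for the whole second after the job is handed in: The fingers hold the lid still by its bar handle (over 0.5 N, pads within 65 mm of the bar's middle), within 0.07 rad (4 degrees) of the index; the basket hangs by its bail, upright within 0.35 rad, its crossbar on the hook's level arm within 35 mm of the seat, touched by neither robot nor bath (contact force between basket and drip_stand above 0.6 N and horizontal distance between basket_bar and hook_seat below 0.035 m and z of basket_bar in the frame of hook_seat between -0.012 and 0.012 m and angle between basket's own z axis and vertical below 0.35 rad and contact force between basket and the arm below 0.05 N and contact force between basket and the fingers below 0.05 N and contact force between basket and bath below 0.05 N and linear speed of basket below 0.2 m/s and angle between the x axis of lid_bar and the x axis of index_point, either way round below 0.07 rad and value of joint lid above 0.4 rad and velocity of joint lid between -0.05 and 0.05 rad/s and contact force between the fingers and bath above 0.5 N and distance between the grasp point and lid_bar below 0.065 m); the arm keeps its last pose, push and grip.
It fails at once if the basket is tipped (angle between basket's own z axis and vertical above 0.6 rad).
It fails at once if the beaker, the timer or one of the tools is moved by more than 30 mm (distance of any of beaker_100, screwdriver, wrench_1, timer from where it was at the start of the episode above 0.03 m).
It also fails if it takes over 59 s, if anything falls off the work surface, if the arm or the gripper's body presses on something with over 40 N, if the wrist force passes 120 N, or if a joint passes its speed limit or range.

## Working session

There is one attempt and no reset: what is moved stays moved. The work goes in short steps, Python scripts to look and compute and a tool call to move; the robot and the scene stay as the last step left them, time stands still between calls to the robot, and variables do not carry over. Pictures are saved under pics/ and viewed, at most 10 in all, crops included, and the job is handed in when it is done.

Besides the shell and the picture viewer there is one more tool, called after "Call:" as a command line: name --argument value ..., lists and objects as JSON in quotes. carry_out: Moves the arm, as the interface text tells. Its arguments: {"type":"object","properties":{"motion":{"type":"array"},"grip_force":{"type":"number"}},"required":["motion"]}

```bash
mkdir -p pics; python3 - <<'E'
from workcell import r
import cv2,numpy as np
for n in("scene","top"):
    c=r.read_camera(n); cv2.imwrite(f"pics/{n}0.png",c["frame"])
    print(n,c["fx"],c["fy"],c["cx"],c["cy"],np.round(c["position"],4).tolist(),np.round(c["rotation"],4).tolist())
o=r.observe();print(o["tool_pos"],np.round(o["eef_rot"],3).tolist(),o["time_s"],o["grip_width"])
E
```

```text
scene 477.00660591536797 477.00660591536797 318.7003544643398 189.82057822464566 [-0.0704, 0.3649, 0.9382] [[-0.3772, -0.7118, 0.5925], [-0.926, 0.299, -0.2304], [-0.0132, -0.6356, -0.7719]]
top 453.0316374610353 453.0316374610353 323.65086980115285 202.02546810531905 [0.3804, 0.1391, 1.3308] [[0.0124, -0.9896, 0.1436], [-0.9995, -0.0166, -0.0282], [0.0303, -0.1432, -0.9892]]
[ 0.27985903 -0.61379623  0.23051514] [[0.91, 0.415, -0.001], [0.415, -0.91, 0.001], [-0.0, -0.002, -1.0]] 0.1 0.08541458616041217
```

View pics/scene0.png

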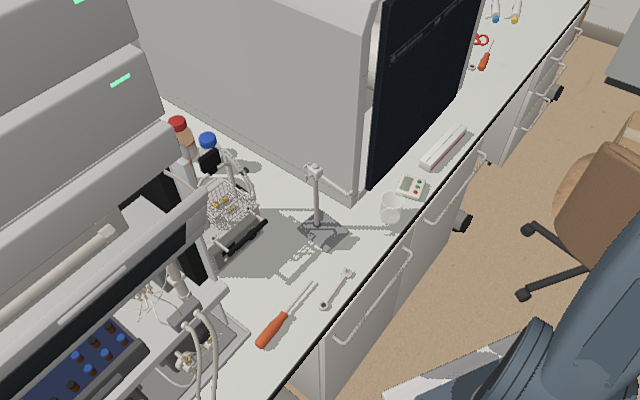

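View pics/top0.png

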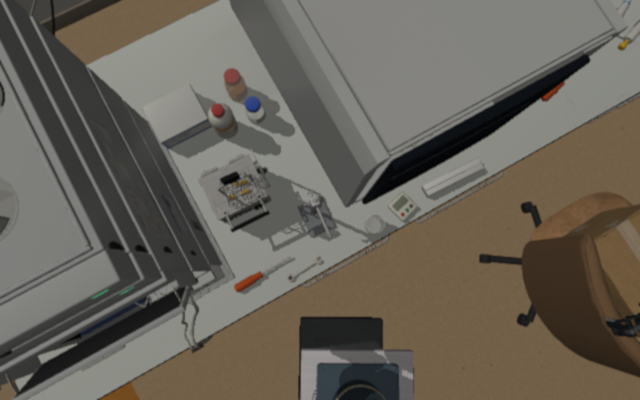

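The scene view shows the basket on the lid at about (225,200), the drip stand at (315,200) and the lid bar at (245,235). In the top view they sit at (240,185), (315,205) and (250,216). I'll enlarge both.

```bash
python3 - <<'E'
import cv2
def crop(n,x,y,w,h,s,o):
    f=cv2.imread(n)[y:y+h,x:x+w]; f=cv2.resize(f,None,fx=s,fy=s,interpolation=cv2.INTER_CUBIC)
    for i in range(0,w,20):
        cv2.putText(f,str(x+i),(i*s,10),0,.35,(0,0,255),1); f[::4,i*s]=(0,0,255)
    for i in range(0,h,20):
        cv2.putText(f,str(y+i),(0,i*s+10),0,.35,(0,0,255),1); f[i*s,::4]=(0,0,255)
    cv2.imwrite(o,f)
crop("pics/top0.png",190,145,160,110,5,"pics/top0c.png")
crop("pics/scene0.png",180,135,180,135,4,"pics/scene0c.png")
E
```

```text
(no output)
```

View pics/top0c.png

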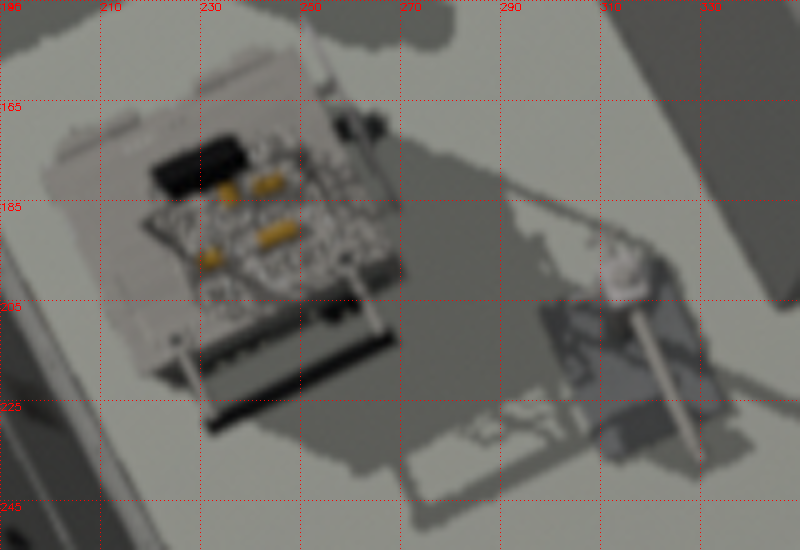

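View pics/scene0c.png

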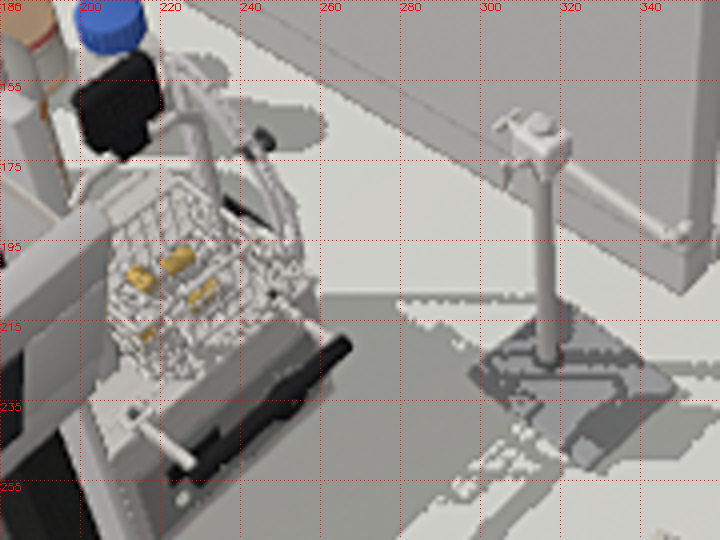

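The zoomed crops give these pixels:

| Feature | Top view | Scene view |
|---|---|---|
| Lid-bar ends | (232,230.5), (269,212.5) | (223,254), (267,221) |
| Grip | (230,178) | (209.5,161) |
| Hook arm, rod end | (318,207) | |
| Hook arm, tip | (330,236.6) | (349.5,193) |
| Rod foot | | (316.5,225) |
| Index clip | (259,170) | (244.5,171) |

```bash
cat > h.py <<'E'
import numpy as np
C={"scene":(477.007,318.70,189.82,[-0.0704,0.3649,0.9382],[[-0.3772,-0.7118,0.5925],[-0.926,0.299,-0.2304],[-0.0132,-0.6356,-0.7719]]),
"top":(453.032,323.651,202.025,[0.3804,0.1391,1.3308],[[0.0124,-0.9896,0.1436],[-0.9995,-0.0166,-0.0282],[0.0303,-0.1432,-0.9892]])}
def ray(n,u,v):
    f,cx,cy,p,R=C[n]; return np.array(p),np.array(R)@[(u-cx)/f,(v-cy)/f,1]
def atz(n,u,v,z):
    p,d=ray(n,u,v); return p+d*(z-p[2])/d[2]
def proj(n,X):
    f,cx,cy,p,R=C[n]; q=np.array(R).T@(np.asarray(X)-p); return np.array([f*q[0]/q[2]+cx,f*q[1]/q[2]+cy])
def tri(a,b):
    A=np.zeros((3,3));y=np.zeros(3)
    for n,u,v in(("scene",*a),("top",*b)):
        p,d=ray(n,u,v);d=d/np.linalg.norm(d);M=np.eye(3)-np.outer(d,d);A+=M;y+=M@p
    return np.linalg.solve(A,y)
E
python3 - <<'E'
from h import *
np.set_printoptions(precision=4,suppress=True)
L=tri((223,254),(232,230.5));R=tri((267,221),(269,212.5));print("bar tri",L,R,np.linalg.norm(L-R))
for n,a,b in(("scene",(223,254),(267,221)),("top",(232,230.5),(269,212.5))):
    l,q=atz(n,*a,.119),atz(n,*b,.119); m=(l+q)/2;d=q-l;print(n,m,np.linalg.norm(d),np.degrees(np.arctan2(d[1],d[0])))
print("grip",tri((209.5,161),(230,178)),atz("scene",209.5,161,.28),atz("top",230,178,.297))
print("hooktip",tri((349.5,193),(330,236.6)),atz("scene",349.5,193,.214),atz("top",330,236.6,.214))
print("foot",atz("scene",316.7,225,.011),"rodtop top",atz("top",315,201,.218),"scene",atz("scene",315.5,166,.218))
print("index",tri((244.5,171),(259,170)))
E
```

```text
bar tri [0.4778 0.3546 0.1157] [0.5264 0.2521 0.1121] 0.1135676698667902
scene [0.4999 0.3071 0.119 ] 0.11573209925945777 -67.94257466118198
top [0.5005 0.2994 0.119 ] 0.1088681811163891 -62.75330899954775
grip [0.5879 0.3315 0.272 ] [0.58  0.332 0.28 ] [0.5829 0.3267 0.297 ]
hooktip [0.458  0.0922 0.2082] [0.4547 0.0963 0.214 ] [0.4566 0.0905 0.214 ]
foot [0.5429 0.1333 0.011 ] rodtop top [0.5442 0.1289 0.218 ] scene [0.5432 0.1322 0.218 ]
index [0.6269 0.2695 0.1767]
```

```bash
python3 - <<'E'
from h import *
np.set_printoptions(precision=4,suppress=True)
for p,z in(((388,155),.54),((615,35),.54),((365,200),.0)): x=atz("top",*p,z);print("instr",x,np.hypot(*x[:2]))
x=atz("scene",365,187,0);print(x,np.hypot(*x[:2]))
from scipy.optimize import least_squares
# bath pose fit: bar ends, arm bolts
B=[((-.1055,.056,.117),(223,254),(232,230.5)),((-.1055,-.056,.117),(267,221),(269,212.5))]
A=[((0,.05),(213,238),(225,213)),((0,-.05),(248,208),(259.4,197.4))]
def f(p):
    x,y,a,bx,bz=p;e=[]
    R=np.array([[np.cos(a),-np.sin(a)],[np.sin(a),np.cos(a)]])
    def W(q):return np.r_[R@q[:2]+[x,y],q[2]]
    for q,s,t in B: e+=[*(proj("scene",W(q))-s),*(proj("top",W(q))-t)]
    for q,s,t in A:
        w=W((bx,q[1],bz)); e+=[*(proj("scene",w)-s),*(proj("top",w)-t)]
    return e
s=least_squares(f,[.6,.35,.43,-.06,.12]);print(s.x,np.degrees(s.x[2]),np.round(s.fun,1))
x,y,a=s.x[:3];R=np.array([[np.cos(a),-np.sin(a)],[np.sin(a),np.cos(a)]])
g=tri((209.5,161),(230,178));print("grip in bath",R.T@(g[:2]-[x,y]),"bar",R@[-.1055,0]+[x,y],"hinge",R@[.0645,0]+[x,y])
for u in((244.5,171),(245,171)):
  p,d=ray("scene",*u)
  for yy in(-.088,-.095):
    n=np.r_[R[:,1],0];t=(yy-(n[:2]@(p[:2]-[x,y])))/(n@d);w=p+t*d;b=R.T@(w[:2]-[x,y]);print("idx",yy,b,w[2],np.arctan2(w[2]-.117,.0645-b[0]),np.hypot(w[2]-.117,.0645-b[0]))
E
```

```text
instr [0.5826 0.0018 0.54  ] 0.5826471446255649
instr [ 0.8258 -0.4343  0.54  ] 0.933039344085886
instr [ 0.5818 -0.022   0.    ] 0.5821727582014512
[ 0.6126 -0.0278  0.    ] 0.6131851607247215
[ 0.5967  0.3491  0.439  -0.058   0.1219] 25.152537968198704 [ 3.1 -0.1 -2.6 -0.6 -0.5 -0.6 -0.9  0.2 -0.1 -0.6 -0.7 -0.4  1.1  0.7
 -0.6  0. ]
grip in bath [-0.0155 -0.0122] bar [0.5012 0.3043] hinge [0.6551 0.3765]
idx -0.088 [-0.0115 -0.088 ] 0.17712269996855912 0.6695230885391553 0.09687645421043875
idx -0.095 [-0.0008 -0.095 ] 0.16331431911891625 0.6166471015818523 0.0800865900469347
idx -0.088 [-0.0133 -0.088 ] 0.17853823782114453 0.668913098514539 0.09923382564370163
idx -0.095 [-0.0028 -0.095 ] 0.16475553936378284 0.6174388176852376 0.0824866415947068
```

Call:
carry_out --motion '[{"gripper": 1,"travel": [0,-1,-0.6],"rotation": [0,0,0]},{"gripper": 1,"travel": [0,-1,-0.6],"rotation": [0,0,0]},{"gripper": 1,"travel": [0,-1,-0.6],"rotation": [0,0,0]},{"gripper": 1,"travel": [0,-1,-0.6],"rotation": [0,0,0]},{"gripper": 1,"travel": [0,-1,-0.6],"rotation": [0,0,0]},{"gripper": 1,"travel": [0,-1,-0.6],"rotation": [0,0,0]},{"gripper": 1,"travel": [0,-1,-0.6],"rotation": [0,0,0]},{"gripper": 1,"travel": [0,-1,-0.6],"rotation": [0,0,0]}]'

```text
time_s: 0.77
tool_pos: [0.1964, -0.4308, 0.3516]
eef_rot: [[0.91, 0.415, -0.0], [0.415, -0.91, 0.001], [-0.0, -0.001, -1.0]]
wrist_force: [0.1, -0.8, 0.1]
grip_width: 0.0855
finger_force: 0.0
```

Call:
carry_out --motion '[{"gripper": 1,"travel": [1,-0.026,0],"rotation": [0,0,-0.6]},{"gripper": 1,"travel": [1,-0.026,0],"rotation": [0,0,-0.6]},{"gripper": 1,"travel": [1,-0.026,0],"rotation": [0,0,-0.6]},{"gripper": 1,"travel": [1,-0.026,0],"rotation": [0,0,-0.6]},{"gripper": 1,"travel": [1,-0.026,0],"rotation": [0,0,-0.6]},{"gripper": 1,"travel": [1,-0.026,0],"rotation": [0,0,-0.6]},{"gripper": 1,"travel": [1,-0.026,0],"rotation": [0,0,-0.6]},{"gripper": 1,"travel": [1,-0.026,0],"rotation": [0,0,-0.6]},{"gripper": 1,"travel": [1,-0.026,0],"rotation": [0,0,-0.6]},{"gripper": 1,"travel": [1,-0.026,0],"rotation": [0,0,-0.6]},{"gripper": 1,"travel": [1,-0.026,0],"rotation": [0,0,-0.6]},{"gripper": 1,"travel": [1,-0.026,0],"rotation": [0,0,-0.6]},{"gripper": 1,"travel": [1,-0.026,0],"rotation": [0,0,-0.6]},{"gripper": 1,"travel": [1,-0.026,0],"rotation": [0,0,-0.6]},{"gripper": 1,"travel": [1,-0.026,0],"rotation": [0,0,-0.6]},{"gripper": 1,"travel": [1,-0.026,0],"rotation": [0,0,-0.6]},{"gripper": 1,"travel": [1,-0.026,0],"rotation": [0,0,-0.6]},{"gripper": 1,"travel": [1,-0.026,0],"rotation": [0,0,-0.6]},{"gripper": 1,"travel": [1,-0.026,0],"rotation": [0,0,-0.6]},{"gripper": 1,"travel": [1,-0.026,0],"rotation": [0,0,-0.6]}]'

```text
time_s: 2.43
tool_pos: [0.4745, -0.0422, 0.351]
eef_rot: [[0.093, 0.996, -0.001], [0.996, -0.093, 0.0], [-0.0, -0.001, -1.0]]
wrist_force: [0.3, 0.7, -1.0]
grip_width: 0.0856
finger_force: 0.0
```

Call:
carry_out --motion '[{"gripper": 1,"travel": [1,-0.026,0],"rotation": [0,0,-0.6]},{"gripper": 1,"travel": [1,-0.026,0],"rotation": [0,0,-0.6]},{"gripper": 1,"travel": [1,-0.026,0],"rotation": [0,0,-0.6]},{"gripper": 1,"travel": [1,-0.026,0],"rotation": [0,0,-0.6]},{"gripper": 1,"travel": [1,-0.026,0],"rotation": [0,0,-0.6]},{"gripper": 1,"travel": [1,-0.026,0],"rotation": [0,0,-0.6]},{"gripper": 1,"travel": [1,-0.026,0],"rotation": [0,0,-0.6]},{"gripper": 1,"travel": [1,-0.026,0],"rotation": [0,0,-0.6]},{"gripper": 1,"travel": [1,-0.026,0],"rotation": [0,0,-0.6]},{"gripper": 1,"travel": [1,-0.026,0],"rotation": [0,0,-0.6]},{"gripper": 1,"travel": [0.3,0,0],"rotation": [0,0,-0.2]},{"gripper": 1,"travel": [0,0,0],"rotation": [0,0,0]}]'

```text
time_s: 3.43
tool_pos: [0.4294, 0.2093, 0.3513]
eef_rot: [[-0.435, 0.901, -0.0], [0.901, 0.435, 0.0], [0.001, -0.0, -1.0]]
wrist_force: [0.6, 0.5, 0.3]
grip_width: 0.0854
finger_force: 0.0
```

Call:
carry_out --motion '[{"gripper": 1,"travel": [0.2,0.95,0],"rotation": [0,0,0]},{"gripper": 1,"travel": [0.2,0.95,0],"rotation": [0,0,0]},{"gripper": 1,"travel": [0.2,0.95,0],"rotation": [0,0,0]},{"gripper": 1,"travel": [0.2,0.95,0],"rotation": [0,0,0]},{"gripper": 1,"travel": [0.2,0.95,0],"rotation": [0,0,0]},{"gripper": 1,"travel": [0.2,0.95,0],"rotation": [0,0,0]},{"gripper": 1,"travel": [0.2,0.96,0],"rotation": [0,0,0]},{"gripper": 1,"travel": [0.22,1,0],"rotation": [0,0,0]},{"gripper": 1,"travel": [0,0,0],"rotation": [0,0,0]},{"gripper": 1,"travel": [0,0,0],"rotation": [0,0,0]}]'

```text
time_s: 4.27
tool_pos: [0.5871, 0.3254, 0.3496]
eef_rot: [[-0.429, 0.903, -0.002], [0.903, 0.429, -0.001], [-0.0, -0.002, -1.0]]
wrist_force: [-0.3, -0.2, 0.4]
grip_width: 0.0851
finger_force: 0.0
```

```bash
python3 - <<'E'
from workcell import r
import cv2,numpy as np
a=r.read_camera("scene")["frame"][100:260,120:320]; b=r.read_camera("top")["frame"][120:240,170:320]
a=cv2.resize(a,(500,400),interpolation=2);b=cv2.resize(b,(500,400),interpolation=2)[:, :]
cv2.imwrite("pics/g1.png",np.vstack([a,b])[:, :][:800].transpose(0,1,2) if 0 else cv2.resize(np.hstack([a,b]),(800,320)))
E
```

```text
(no output)
```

View pics/g1.png

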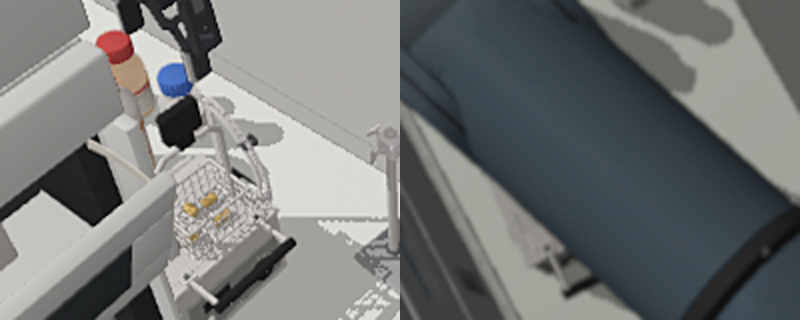

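The scene crop shows the open fingers straight above the black grip, which is at (180,122) in the crop. The arm hides everything in the top view. I'll descend and grip.

Call:
carry_out --motion '[{"gripper": 1,"travel": [0.1,0,0.8],"rotation": [0,0,0]},{"gripper": 1,"travel": [0,0,0.8],"rotation": [0,0,0]},{"gripper": 1,"travel": [0,0,0.8],"rotation": [0,0,0]},{"gripper": 1,"travel": [0,0,0.6],"rotation": [0,0,0]},{"gripper": 1,"travel": [0,0,0.5],"rotation": [0,0,0]},{"gripper": 1,"travel": [0,0,0],"rotation": [0,0,0]},{"gripper": -1,"travel": [0,0,0],"rotation": [0,0,0]},{"gripper": -1,"travel": [0,0,0],"rotation": [0,0,0]},{"gripper": -1,"travel": [0,0,0],"rotation": [0,0,0]},{"gripper": -1,"travel": [0,0,0],"rotation": [0,0,0]},{"gripper": -1,"travel": [0,0,0],"rotation": [0,0,0]},{"gripper": -1,"travel": [0,0,0],"rotation": [0,0,0]},{"gripper": -1,"travel": [0,0,0],"rotation": [0,0,0]},{"gripper": -1,"travel": [0,0,0],"rotation": [0,0,0]},{"gripper": -1,"travel": [0,0,0],"rotation": [0,0,0]},{"gripper": -1,"travel": [0,0,0],"rotation": [0,0,0]}]' --grip_force 50

```text
time_s: 5.7
tool_pos: [0.5852, 0.3289, 0.2642]
eef_rot: [[-0.431, 0.903, 0.001], [0.903, 0.431, 0.001], [0.0, 0.001, -1.0]]
wrist_force: [1.5, 0.1, 3.0]
grip_width: 0.013
finger_force: 51.8
```

Call:
carry_out --motion '[{"gripper": -1,"travel": [0,0,-0.4],"rotation": [0,0,0]},{"gripper": -1,"travel": [0,0,-0.6],"rotation": [0,0,0]},{"gripper": -1,"travel": [0,-0.4,-0.2],"rotation": [0,0,0]},{"gripper": -1,"travel": [0,-0.7,0],"rotation": [0,0,0]},{"gripper": -1,"travel": [0,-0.7,0],"rotation": [0,0,0]},{"gripper": -1,"travel": [0,-0.7,0],"rotation": [0,0,0]},{"gripper": -1,"travel": [0,-0.7,0],"rotation": [0,0,0]},{"gripper": -1,"travel": [0,-0.8,0],"rotation": [0,0,0]},{"gripper": -1,"travel": [-0.4,-0.7,0],"rotation": [0,0,0]},{"gripper": -1,"travel": [-0.4,-0.7,0],"rotation": [0,0,0]},{"gripper": -1,"travel": [-0.4,-0.7,0],"rotation": [0,0,0]},{"gripper": -1,"travel": [-0.4,-0.7,0],"rotation": [0,0,0]},{"gripper": -1,"travel": [-0.4,-0.7,0],"rotation": [0,0,0]},{"gripper": -1,"travel": [-0.4,-0.7,0],"rotation": [0,0,0]},{"gripper": -1,"travel": [-0.4,-0.7,0.5],"rotation": [0,0,0]},{"gripper": -1,"travel": [-0.34,-0.68,0.6],"rotation": [0,0,0]},{"gripper": -1,"travel": [0,0,0],"rotation": [0,0,0]},{"gripper": -1,"travel": [0,0,0],"rotation": [0,0,0]},{"gripper": -1,"travel": [0,0,0],"rotation": [0,0,0]}]'

```text
time_s: 7.28
tool_pos: [0.4025, 0.155, 0.2668]
eef_rot: [[-0.431, 0.903, 0.001], [0.903, 0.431, 0.0], [-0.0, 0.001, -1.0]]
wrist_force: [-1.0, 0.2, -1.7]
grip_width: 0.0135
finger_force: 51.2
```

```bash
python3 - <<'E'
from workcell import r
import cv2,numpy as np
a=r.read_camera("scene")["frame"][110:310,180:430]; cv2.imwrite("pics/g2.png",cv2.resize(a,(750,600),interpolation=2))
E
```

```text
(no output)
```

View pics/g2.png

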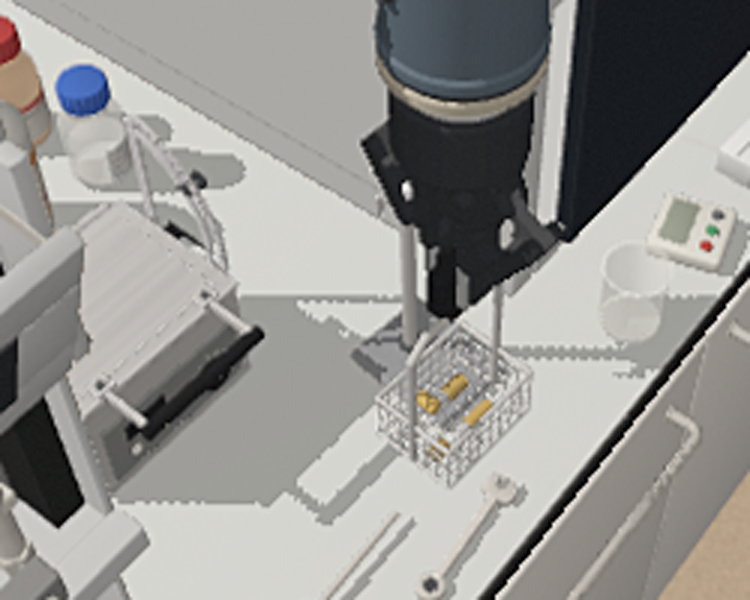

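The basket hangs upright in the fingers in front of and left of the stand. The lid is clear and the tools haven't been touched. Next I'll move sideways in front of the hook, then forward over the seat.

Call:
carry_out --motion '[{"gripper": -1,"travel": [-0.4,-0.05,0.2],"rotation": [0,0,0]},{"gripper": -1,"travel": [-0.5,0,0.1],"rotation": [0,0,0]},{"gripper": -1,"travel": [-0.5,0,0],"rotation": [0,0,0]},{"gripper": -1,"travel": [-0.5,0,0],"rotation": [0,0,0]},{"gripper": -1,"travel": [-0.5,0,0],"rotation": [0,0,0]},{"gripper": -1,"travel": [-0.5,0,0],"rotation": [0,0,0]},{"gripper": -1,"travel": [-0.3,0,0],"rotation": [0,0,0]},{"gripper": -1,"travel": [0,0,0],"rotation": [0,0,0]},{"gripper": -1,"travel": [0,0,0],"rotation": [0,0,0]},{"gripper": -1,"travel": [0,0,0],"rotation": [0,0,0]}]'

```text
time_s: 8.17
tool_pos: [0.4357, 0.0826, 0.2588]
eef_rot: [[-0.431, 0.902, -0.0], [0.902, 0.431, 0.0], [0.0, 0.0, -1.0]]
wrist_force: [-0.0, -0.6, -2.3]
grip_width: 0.0132
finger_force: 51.2
```

```bash
python3 - <<'E'
from workcell import r
import cv2,numpy as np
from h import *
F=r.read_camera("scene")["frame"]; a=cv2.resize(F[140:260,280:400],(560,560),interpolation=2)
cv2.imwrite("pics/g3.png",a); cv2.imwrite("pics/full3.png",F)
for X in([.5435-.098*.91,.131-.098*.415,.214],[.4835,.1036,.2]): print(proj("scene",X))
E
```

```text
[352.37937781 192.22729974]
[339.99491211 188.22958812]
```

View pics/g3.png

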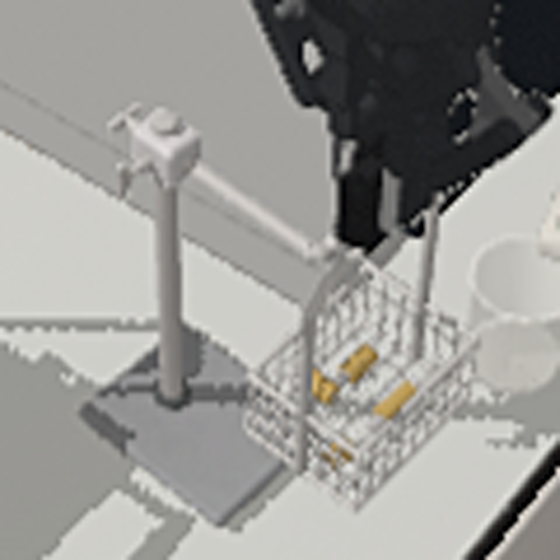

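```bash
python3 - <<'E'
from h import *
t=np.radians(24.5);R=np.array([[np.cos(t),-np.sin(t)],[np.sin(t),np.cos(t)]])
S=lambda X:R.T@(X[:2]-[.5435,.131])
print("bar mid",proj("scene",[.4357,.0826,.24]))
for n,u,v in(("post L",280+310/4.667,140+310/4.667),("post R",280+428/4.667,140+250/4.667)):
    for z in(.2,.22): print(n,z,S(atz("scene",u,v,z)))
for sy in(-.04,.04):
  for z in(.24,.16):
    w=R@[-.118,sy]+[.5435,.131]; print(sy,z,(proj("scene",[*w,z])-[280,140])*4.667)
print("tip",S(atz("scene",280+325/4.667,140+245/4.667,.218)))
E
```

```text
bar mid [360.7750977  189.35887134]
post L 0.2 [-0.10579759  0.02577905]
post L 0.22 [-0.11543809  0.0377444 ]
post R 0.2 [-0.12145811 -0.03253931]
post R 0.22 [-0.13067432 -0.01899395]
-0.04 0.24 [440.06941641 174.52631588]
-0.04 0.16 [426.17867179 293.18050687]
0.04 0.24 [312.8044429  286.16603738]
0.04 0.16 [306.67183472 402.10694488]
tip [-0.09657495  0.00664246]
```

Projections match: the bail posts are centred on the hook axis to within a few mm. The tip, at crop (328,245), faces the window. I'll go forward and lower.

Call:
carry_out --motion '[{"gripper": -1,"travel": [0,0.4,0],"rotation": [0,0,0]},{"gripper": -1,"travel": [0,0.5,0],"rotation": [0,0,0]},{"gripper": -1,"travel": [0,0.5,0],"rotation": [0,0,0]},{"gripper": -1,"travel": [0,0.5,0],"rotation": [0,0,0]},{"gripper": -1,"travel": [0,0.2,0],"rotation": [0,0,0]},{"gripper": -1,"travel": [0,0,0.3],"rotation": [0,0,0]},{"gripper": -1,"travel": [0,0,0.4],"rotation": [0,0,0]},{"gripper": -1,"travel": [0,0,0.3],"rotation": [0,0,0]},{"gripper": -1,"travel": [0,0,0.1],"rotation": [0,0,0]},{"gripper": -1,"travel": [0,0,0],"rotation": [0,0,0]},{"gripper": -1,"travel": [0,0,0],"rotation": [0,0,0]}]'

```text
time_s: 9.13
tool_pos: [0.4829, 0.1043, 0.2312]
eef_rot: [[-0.431, 0.903, -0.0], [0.903, 0.431, -0.0], [-0.0, -0.001, -1.0]]
wrist_force: [0.2, 0.5, -1.2]
grip_width: 0.0134
finger_force: 51.2
```

Call:
carry_out --motion '[{"gripper": -1,"travel": [0,0,0.1],"rotation": [0,0,0]},{"gripper": -1,"travel": [0,0,0.1],"rotation": [0,0,0]},{"gripper": -1,"travel": [0,0,0],"rotation": [0,0,0]},{"gripper": -1,"travel": [0,0,0],"rotation": [0,0,0]}]'

```text
time_s: 9.47
tool_pos: [0.4832, 0.1045, 0.2263]
eef_rot: [[-0.431, 0.903, -0.0], [0.903, 0.431, -0.0], [-0.0, -0.0, -1.0]]
wrist_force: [-0.1, -0.2, -1.9]
grip_width: 0.0131
finger_force: 51.2
```

Call:
carry_out --motion '[{"gripper": -1,"travel": [0,0,0.1],"rotation": [0,0,0]},{"gripper": -1,"travel": [0,0,0],"rotation": [0,0,0]},{"gripper": -1,"travel": [0,0,0],"rotation": [0,0,0]}]'

```text
time_s: 9.72
tool_pos: [0.4835, 0.1047, 0.225]
eef_rot: [[-0.431, 0.903, 0.002], [0.903, 0.431, -0.0], [-0.001, 0.001, -1.0]]
wrist_force: [-4.5, -1.2, 12.4]
grip_width: 0.0137
finger_force: 53.4
```

Call:
carry_out --motion '[{"gripper": -1,"travel": [0,0,0.1],"rotation": [0,0,0]},{"gripper": -1,"travel": [0,0,0],"rotation": [0,0,0]},{"gripper": -1,"travel": [0,0,0],"rotation": [0,0,0]}]'

```text
time_s: 9.97
tool_pos: [0.4838, 0.1049, 0.2245]
eef_rot: [[-0.43, 0.903, 0.004], [0.903, 0.43, -0.001], [-0.002, 0.003, -1.0]]
wrist_force: [-10.6, -4.5, 36.5]
grip_width: 0.0133
finger_force: 57.0
```

It's in contact. I'll ease off and open.

Call:
carry_out --motion '[{"gripper": -1,"travel": [0,0,-0.14],"rotation": [0,0,0]},{"gripper": -1,"travel": [0,0,0],"rotation": [0,0,0]},{"gripper": -0.6,"travel": [0,0,0],"rotation": [0,0,0]},{"gripper": -0.4,"travel": [0,0,0],"rotation": [0,0,0]},{"gripper": -0.2,"travel": [0,0,0],"rotation": [0,0,0]},{"gripper": -0.1,"travel": [0,0,0],"rotation": [0,0,0]},{"gripper": -0.1,"travel": [0,0,0],"rotation": [0,0,0]},{"gripper": -0.1,"travel": [0,0,0],"rotation": [0,0,0]},{"gripper": -0.1,"travel": [0,0,-0.5],"rotation": [0,0,0]},{"gripper": -0.1,"travel": [0,0,-0.8],"rotation": [0,0,0]},{"gripper": -0.1,"travel": [0,0,-1],"rotation": [0,0,0]},{"gripper": -0.1,"travel": [0,0,-1],"rotation": [0,0,0]},{"gripper": -0.1,"travel": [0,0,-1],"rotation": [0,0,0]},{"gripper": -0.1,"travel": [0,0,-0.5],"rotation": [0,0,0]},{"gripper": -0.1,"travel": [0,0,0],"rotation": [0,0,0]},{"gripper": -0.1,"travel": [0,0,0],"rotation": [0,0,0]}]'

```text
time_s: 11.3
tool_pos: [0.4834, 0.1046, 0.345]
eef_rot: [[-0.43, 0.903, 0.001], [0.903, 0.43, 0.0], [-0.0, 0.001, -1.0]]
wrist_force: [-0.1, 0.2, -0.6]
grip_width: 0.0383
finger_force: 0.0
```

```bash
python3 - <<'E'
from workcell import r
import cv2,numpy as np
F=r.read_camera("scene")["frame"]; a=cv2.resize(F[120:270,180:380],(800,600),interpolation=2)
cv2.imwrite("pics/g4.png",a)
E
```

```text
(no output)
```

View pics/g4.png

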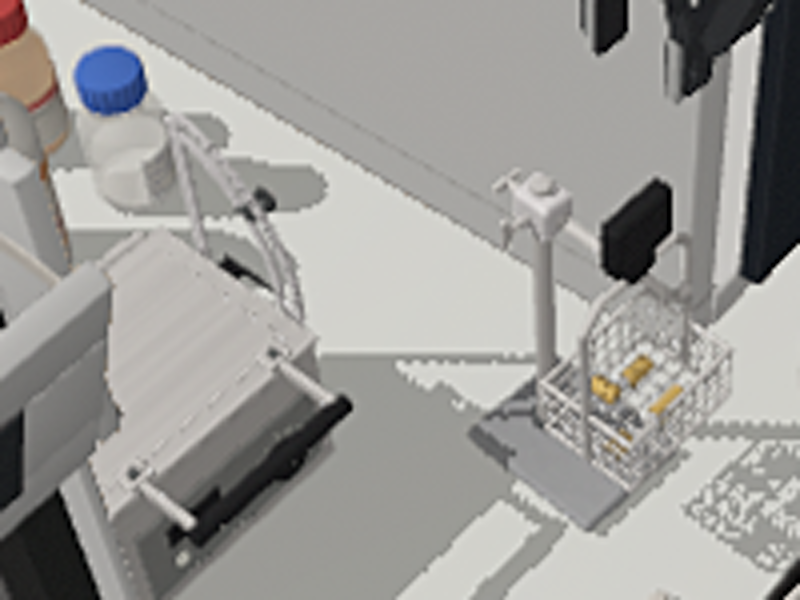

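The basket hangs upright on the hook, free of the fingers. The lid is shut and its bar runs from (223.7,253.7) to (267.5,220.5). Next I'll approach the bar with the tool tilted 25° forward.

Call:
carry_out --motion '[{"gripper": 0.4,"travel": [0.8,0,0],"rotation": [0,0,0]},{"gripper": 0.4,"travel": [0.9,0,0],"rotation": [0,0,0]},{"gripper": 0.4,"travel": [0.9,0,0],"rotation": [0,0,0]},{"gripper": 0.4,"travel": [0.9,0.4,0],"rotation": [0,0,0]},{"gripper": 0.4,"travel": [0.9,0.5,0],"rotation": [0,0,0]},{"gripper": 0.4,"travel": [0.9,0.6,0],"rotation": [0,0,0]},{"gripper": 0.4,"travel": [0.9,0.6,0],"rotation": [0,0,0]},{"gripper": 0.4,"travel": [0.73,0.6,0],"rotation": [0,0,0]},{"gripper": 0.4,"travel": [0,0,0],"rotation": [-1,0,0]},{"gripper": 0.4,"travel": [0,0,0],"rotation": [-1,0,0]},{"gripper": 0.4,"travel": [0,0,0],"rotation": [-1,0,0]},{"gripper": 0.4,"travel": [0,0,0],"rotation": [-1,0,0]},{"gripper": 0.4,"travel": [0,0,0],"rotation": [-1,0,0]},{"gripper": 0.4,"travel": [0,-0.43,0.93],"rotation": [0,0,0]},{"gripper": 0.4,"travel": [0,-0.43,0.93],"rotation": [0,0,0]},{"gripper": 0.4,"travel": [0,-0.43,0.93],"rotation": [0,0,0]},{"gripper": 0.4,"travel": [0,-0.43,0.93],"rotation": [0,0,0]},{"gripper": 0.4,"travel": [0,-0.43,0.93],"rotation": [0,0,0]},{"gripper": 0.4,"travel": [0,-0.43,0.93],"rotation": [0,0,0]},{"gripper": 0.4,"travel": [0,0,0],"rotation": [0,0,0]}]'

```text
time_s: 13.02
tool_pos: [0.4671, 0.2884, 0.1856]
eef_rot: [[-0.432, 0.821, 0.374], [0.902, 0.394, 0.178], [-0.001, 0.414, -0.91]]
wrist_force: [-0.8, -1.0, -0.4]
grip_width: 0.0597
finger_force: 0.0
```

```bash
python3 - <<'E'
from workcell import r
import cv2,numpy as np
o=r.observe();p=np.array(o["tool_pos"]);R=np.array(o["eef_rot"])
print(p,R.round(3).tolist(),o["wrist_force"],np.round(o["joints"],1))
print("units to TCP goal",(R.T@(np.array([.5012,.3043,.117])+.019*R[:,2]-p)/.025).round(2))
E
```

```text
[0.46705045 0.28840309 0.18556107] [[-0.432, 0.821, 0.374], [0.902, 0.394, 0.178], [-0.001, 0.414, -0.91]] [-0.77353509 -1.01276067 -0.37078733] [-19.5  17.7 -27.3 126.7  49.8  20.6 -62.9]
units to TCP goal [-0.01  0.23  3.88]
```

Call:
carry_out --motion '[{"gripper": 0.4,"travel": [0,0.23,0.6],"rotation": [0,0,0]},{"gripper": 0.4,"travel": [0,0,0.8],"rotation": [0,0,0]},{"gripper": 0.4,"travel": [0,0,0.8],"rotation": [0,0,0]},{"gripper": 0.4,"travel": [0,0,0.7],"rotation": [0,0,0]},{"gripper": 0.4,"travel": [0,0,0.6],"rotation": [0,0,0]},{"gripper": 0.4,"travel": [0,0,0.38],"rotation": [0,0,0]},{"gripper": 0.4,"travel": [0,0,0],"rotation": [0,0,0]},{"gripper": 0.4,"travel": [0,0,0],"rotation": [0,0,0]}]'

```text
time_s: 13.68
tool_pos: [0.5117, 0.3101, 0.1058]
eef_rot: [[-0.431, 0.818, 0.381], [0.902, 0.391, 0.182], [-0.0, 0.422, -0.906]]
wrist_force: [-0.1, 0.7, -0.3]
grip_width: 0.0599
finger_force: 0.0
```

```bash
python3 - <<'E'
from workcell import r
import cv2,numpy as np
F=r.read_camera("scene")["frame"]; a=cv2.resize(F[120:270,180:380],(800,600),interpolation=2)
cv2.imwrite("pics/g5.png",a)
E
```

```text
(no output)
```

View pics/g5.png

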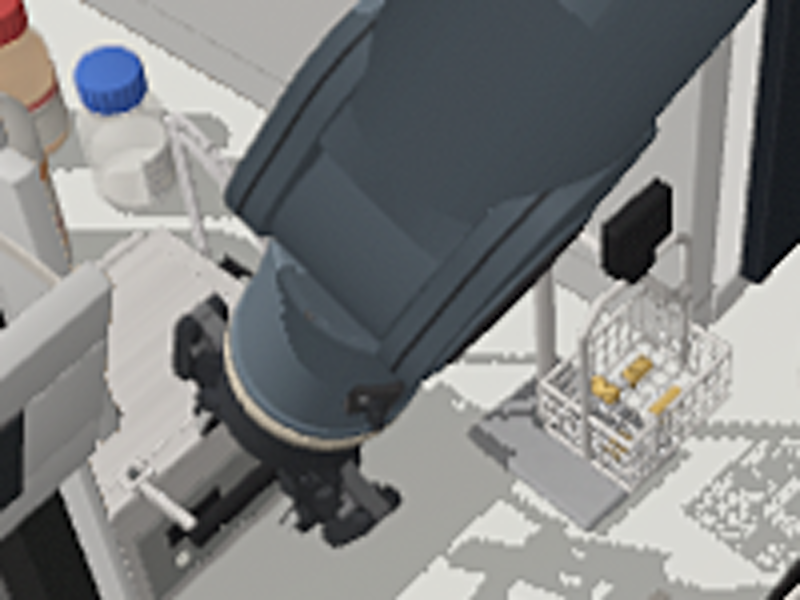

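The fingers straddle the bar and there's no contact force. The basket is undisturbed. I'll centre and close.

Call:
carry_out --motion '[{"gripper": 0.4,"travel": [0,-0.24,0],"rotation": [0,0,0]},{"gripper": 0.1,"travel": [0,0,0],"rotation": [0,0,0]},{"gripper": -0.2,"travel": [0,0,0],"rotation": [0,0,0]},{"gripper": -1,"travel": [0,0,0],"rotation": [0,0,0]},{"gripper": -1,"travel": [0,0,0],"rotation": [0,0,0]},{"gripper": -1,"travel": [0,0,0],"rotation": [0,0,0]},{"gripper": -1,"travel": [0,0,0],"rotation": [0,0,0]},{"gripper": -1,"travel": [0,0,0],"rotation": [0,0,0]},{"gripper": -1,"travel": [0,0,0],"rotation": [0,0,0]},{"gripper": -1,"travel": [0,0,0],"rotation": [0,0,0]}]' --grip_force 60

```text
time_s: 14.57
tool_pos: [0.5064, 0.3075, 0.1035]
eef_rot: [[-0.431, 0.818, 0.382], [0.902, 0.391, 0.182], [-0.0, 0.423, -0.906]]
wrist_force: [-5.1, -3.4, 7.1]
grip_width: 0.0098
finger_force: 58.4
```

```bash
python3 - <<'E'
from workcell import r
import numpy as np
o=r.observe();p=np.array(o["tool_pos"]);R=np.array(o["eef_rot"])
print(o["wrist_force"],p,"grasp",p-.019*R[:,2])
# arc plan: rigid rotation with the lid about hinge (perp to bar), step 2.5deg; in tool frame
hinge=p-.019*R[:,2]+.170*np.array([np.cos(.439),np.sin(.439),0]); 
from scipy.spatial.transform import Rotation as Q
ax=R[:,0]; # bath y
for s in(1,):
  d=np.radians(2.5); 
  v=p-hinge; q=Q.from_rotvec(ax*d).apply(v)-v
  print("axis",ax,"step world",q,"tool units",(R.T@q/.025).round(3))
E
```

```text
[-5.11848156 -3.36033082  7.09027643] [0.50644009 0.30749034 0.10348688] grasp [0.49919022 0.30403397 0.12070584]
axis [-4.31217451e-01  9.02247919e-01 -4.50722158e-04] step world [-0.00053993 -0.00025452  0.00708117] tool units [-0.     0.098 -0.267]
```

Call:
carry_out --motion '[{"gripper": -1,"travel": [0,0.04,-0.107],"rotation": [0.2,0,0]},{"gripper": -1,"travel": [0,0.078,-0.214],"rotation": [0.4,0,0]},{"gripper": -1,"travel": [0,0.098,-0.267],"rotation": [0.5,0,0]},{"gripper": -1,"travel": [0,0.098,-0.267],"rotation": [0.5,0,0]},{"gripper": -1,"travel": [0,0.098,-0.267],"rotation": [0.5,0,0]},{"gripper": -1,"travel": [0,0.098,-0.267],"rotation": [0.5,0,0]},{"gripper": -1,"travel": [0,0.098,-0.267],"rotation": [0.5,0,0]},{"gripper": -1,"travel": [0,0.098,-0.267],"rotation": [0.5,0,0]}]'

```text
time_s: 15.23
tool_pos: [0.5091, 0.3091, 0.1519]
eef_rot: [[-0.431, 0.894, 0.126], [0.902, 0.427, 0.06], [-0.001, 0.14, -0.99]]
wrist_force: [2.3, 3.8, -3.5]
grip_width: 0.01
finger_force: 59.9
```

Call:
carry_out --motion '[{"gripper": -1,"travel": [0,0.098,-0.267],"rotation": [0.5,0,0]},{"gripper": -1,"travel": [0,0.098,-0.267],"rotation": [0.5,0,0]},{"gripper": -1,"travel": [0,0.098,-0.267],"rotation": [0.5,0,0]},{"gripper": -1,"travel": [0,0.098,-0.267],"rotation": [0.5,0,0]},{"gripper": -1,"travel": [0,0.098,-0.267],"rotation": [0.5,0,0]},{"gripper": -1,"travel": [0,0.098,-0.267],"rotation": [0.5,0,0]},{"gripper": -1,"travel": [0,0,0],"rotation": [0,0,0]},{"gripper": -1,"travel": [0,0,0],"rotation": [0,0,0]},{"gripper": -1,"travel": [0,0,0],"rotation": [0,0,0]}]'

```text
time_s: 15.98
tool_pos: [0.5215, 0.3157, 0.1916]
eef_rot: [[-0.431, 0.896, -0.106], [0.903, 0.428, -0.051], [-0.0, -0.117, -0.993]]
wrist_force: [-2.0, 6.0, -4.8]
grip_width: 0.0098
finger_force: 60.3
```

```bash
cat > st.py <<'E'
from workcell import r
import cv2,numpy as np,sys
o=r.observe();p=np.array(o["tool_pos"]);R=np.array(o["eef_rot"]);g=p-.019*R[:,2]
h=np.array([.6551,.3765,.117]);d=h-g
X=np.array([np.cos(.439),np.sin(.439),0])
print("grasp",g,"rad",np.hypot(d@X,d[2]),"angle",np.arctan2(-d[2],d@X),"tilt",np.arctan2(R[2,1],-R[2,2]),o["wrist_force"].round(1),o["moment"].round(2),o["grip_width"],o["finger_force"],o["time_s"])
S=r.read_camera("scene")["frame"];T=r.read_camera("top")["frame"]
a=cv2.resize(S[120:220,180:280],(400,400),interpolation=2);b=cv2.resize(T[140:240,190:290],(400,400),interpolation=2)
cv2.imwrite(sys.argv[1],np.hstack([a,b]))
E
python3 st.py pics/g6.png
```

```text
grasp [0.52347204 0.31661898 0.21042756] rad 0.1721549449700422 angle 0.5736419581155868 tilt -0.11742052088578177 [-2.   6.  -4.8] [1.29 0.07 0.24] 0.009839901100132525 60.252583622932434 15.9833
```

View pics/g6.png

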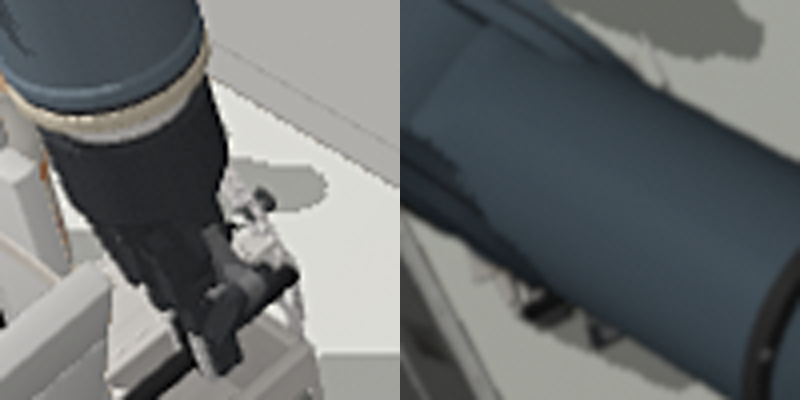

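The lid is up and the bar is between the pads. The index clip shows at about (262,198) in the left crop. My ten views are used up, so I'll refine the index angle numerically from the saved frames.

```bash
python3 - <<'E'
from workcell import r
from h import *
import cv2
np.set_printoptions(precision=1,suppress=True)
a=.439;X=np.array([np.cos(a),np.sin(a),0]);Y=np.array([-np.sin(a),np.cos(a),0]);H=np.array([.6551,.3765,.117])
P=lambda n,t,rr,y:proj(n,H-X*rr*np.cos(t)+Y*y+[0,0,rr*np.sin(t)])
for t in(.6,.65,.7,.75,.8): print(t,*[(rr,y,P("scene",t,rr,y),P("top",t,rr,y)) for rr,y in((.08,-.088),(.094,-.088),(.094,-.1))])
print("pointer lid=0 r .07-.085",P("scene",0,.07,-.08),P("scene",0,.085,-.084),"lid .574",P("scene",.574,.07,-.08),P("scene",.574,.082,-.084))
S=r.read_camera("scene")["frame"]
for n,f in(("start",cv2.imread("pics/scene0.png")),("now",S)):
    g=cv2.cvtColor(f,6)
    print(n,"cols 232..258"); 
    for v in range(160,196): print(v,' '.join(f"{x:3d}" for x in g[v,232:260]))
g=cv2.cvtColor(cv2.imread("pics/top0.png"),6);print("top cols 250..268")
for v in range(158,180): print(v,' '.join(f"{x:3d}" for x in g[v,250:270]))
E
```

```text
0.6 (0.08, -0.088, array([242.4, 173.3]), array([261.9, 169.8])) (0.094, -0.088, array([245.5, 173.5]), array([263.4, 173.1])) (0.094, -0.1, array([249.6, 170.4]), array([267.6, 171.3]))
0.65 (0.08, -0.088, array([241.5, 171.7]), array([261.5, 168.7])) (0.094, -0.088, array([244.4, 171.7]), array([262.8, 171.9])) (0.094, -0.1, array([248.6, 168.6]), array([267.1, 170. ]))
0.7 (0.08, -0.088, array([240.5, 170.2]), array([261. , 167.6])) (0.094, -0.088, array([243.2, 169.9]), array([262.2, 170.6])) (0.094, -0.1, array([247.4, 166.8]), array([266.5, 168.7]))
0.75 (0.08, -0.088, array([239.5, 168.7]), array([260.4, 166.5])) (0.094, -0.088, array([242.1, 168.1]), array([261.6, 169.2])) (0.094, -0.1, array([246.2, 165. ]), array([265.9, 167.3]))
0.8 (0.08, -0.088, array([238.5, 167.2]), array([259.9, 165.3])) (0.094, -0.088, array([240.8, 166.3]), array([261. , 167.8])) (0.094, -0.1, array([245. , 163.2]), array([265.3, 165.9]))
pointer lid=0 r .07-.085 [243.7 189.5] [249.5 192. ] lid .574 [237.9 175.8] [241.9 175.2]
start cols 232..258
160 179 172 151 149 167 146 141 142 143 142 140 168 1
[... 9482 characters left out ...]
  52  33  30  45  77 111 125
172 116 122 121 119 119 120 112  80  42  33  47  58  69  61  41  47  65  81  94 104
173 102 114 119 120 120 121 118 101  72  64  68  65  72  71  57  70  85  91  91  93
174  83  97 108 117 118 119 121 116 101  90  87  79  73  76  71  83  91  92  92  91
175  66  76  99 113 110 108 117 122 115 100  92  87  74  76  77  87  91  92  92  93
176  54  65  93 109 104  98 114 124 118 105  94  90  80  74  77  85  91  92  92  93
177  53  65  81  97  96  93 111 117 109 101  92  90  86  73  74  81  89  91  92  92
178  61  65  70  81  85  85  98 101  97  97  88  88  89  80  73  76  85  90  92  94
179  77  61  58  76  90  88  84  87  97 104  89  85  89  87  76  77  81  88  91  92
```

Call:
carry_out --motion '[{"gripper": -1,"travel": [0,0.059,-0.16],"rotation": [0.3,0,0]},{"gripper": -1,"travel": [0,0.078,-0.214],"rotation": [0.4,0,0]},{"gripper": -1,"travel": [0,0.078,-0.214],"rotation": [0.4,0,0]},{"gripper": -1,"travel": [0,0.039,-0.107],"rotation": [0.2,0,0]},{"gripper": -1,"travel": [0,0,0],"rotation": [0,0,0]},{"gripper": -1,"travel": [0,0,0],"rotation": [0,0,0]},{"gripper": -1,"travel": [0,0,0],"rotation": [0,0,0]},{"gripper": -1,"travel": [0,0,0],"rotation": [0,0,0]}]'

```text
time_s: 16.8
tool_pos: [0.5297, 0.32, 0.2076]
eef_rot: [[-0.431, 0.879, -0.206], [0.902, 0.42, -0.098], [0.0, -0.228, -0.974]]
wrist_force: [-1.5, 7.5, -5.4]
grip_width: 0.01
finger_force: 60.5
```

```bash
python3 st.py pics/g7.png; python3 - <<'E'
from workcell import r
from h import *
import cv2
g=cv2.cvtColor(r.read_camera("scene")["frame"],6)
for v in range(160,186): print(v,' '.join(f"{x:3d}" for x in g[v,228:252]))
t=tri((246,169.5),(264.5,170));i=tri((241,172.8),(258.3,170.3))
a=.439;X=np.array([np.cos(a),np.sin(a),0]);Y=np.array([-np.sin(a),np.cos(a),0]);H=np.array([.6551,.3765,.117])
for q in(t,i): d=q-H;print(d@X,d@Y,d[2],np.hypot(d@X,d[2]),np.arctan2(d[2],-d@X))
E
```

```text
grasp [0.53360548 0.3218913  0.22614957] rad 0.17219691347234609 angle 0.6865399373324034 tilt -0.22972155996728885 [-1.5  7.5 -5.4] [ 1.73 -0.32  0.02] 0.009999983689180427 60.539435148239136 16.8
160 159 164 182 192 191 185 163 161 180 159 153 154 154 154 152 181 185 183 181 221 226 225 225 225
161 162 159 162 193 191 189 174 175 186 163 156 158 159 159 158 156 155 154 151 181 185 185 185 184
162 162 163 157 175 186 189 186 179 186 180 171 161 159 160 159 160 160 159 158 157 156 155 155 155
163 165 165 159 159 176 186 186 177 177 185 184 171 161 160 160 161 161 160 161 160 159 159 160 159
164 143 163 161 159 162 176 185 183 174 157 180 168 163 161 160 160 161 161 160 160 160 160 161 160
165 102 162 163 160 159 162 176 185 180 160 183 178 173 161 160 162 164 164 163 161 161 160 160 160
166  89 162 164 160 159 158 162 180 182 174 179 187 181 169 162 167 137 147 166 165 162 161 161 160
167 106 163 164 161 160 160 158 169 185 183 173 156 152 168 170 153  88  88 117 165 164 161 161 161
168 108 165 166 162 161 160 159 160 177 194 174 156 173 179 179 112  55  51  62 115 156 164 162 161
16
[... 1195 characters left out ...]
24
181  52  48  42  38  46  64  63  61  48  29  18 129 145 116  59  19  22  26  26  25  13   0 163 225
182  48  46  40  36  40  58  60  58  38  30  57 121 102  58  24  23  26  29  26  20  10  56 147 183
183  51  48  38  32  35  62  54  48  34  28  47  66  39  23  23  29  28  23  20   6  69 131 151 130
184  52  40  32  29  44  52  42  36  33  30  27  22  22  24  27  27  21  14  32  99 148 158 147 140
185  51  45  35  31  40  42  35  32  33  32  28  25  25  29  27  22  10  76 142 146 156 163 146 146
-0.07242612048133394 -0.09424976430453481 0.05713377911253435 0.09224864033500205 0.6679087807453707
-0.06749874926555356 -0.08079253469085966 0.054210946460039 0.08657313595167547 0.67665265464694
```

The pointer's dark line (rows 172–173, columns 232–242) now meets the index tip at (240,172). Triangulating the index gives 0.67–0.68 rad, and the lid is at about 0.68. I'm handing it in.

```bash
python3 -c "
from workcell import r
print(r.sign_off())"
```

```text
the job is handed in; nothing more can be done
None
```

The basket hangs upright on the drip stand's hook, and I handed the job in at about 17 s with the gripper holding the lid still at about 0.68 rad. I estimated the index at 0.67–0.68 rad from the camera images; the sign-off gave no verdict.

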